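# Empty the grinding jar into the sieve

## Robot

A 7-joint arm with a two-finger parallel gripper is mounted at the origin on the work surface. World frame = base frame: x ahead of the robot, y to its left, z up, the work surface at z = 0. Lengths are in mm, angles in rad, forces in N, time in s.
With the tool pointing down it reaches from about 400 to 875 mm from the base axis. Payload 4.4 kg.
Tool frame: the origin (TCP) lies at the very end of the fingers, on their centre line; the grasp point (between the pads) lies 19 mm behind it; y points along the fingers, z is the direction in which the jaws open and shut, and the axes are right-handed (so a half turn about y gives the same grasp; the last joint's range is limited). The gripper opens to 85 mm and grips with 20 to 120 N. Pads are 22 mm wide; open, the fingers measure 114 mm over their backs; the gripper's body (76 mm by 85 mm) begins 54 mm behind the grasp point. The pads swing forward as they close: fully open they stand 13 mm farther back than shut.
Start: joints at [-1.223, 0.628, 0.038, 1.517, -0.027, 0.996, -0.02], TCP at [261.338, 595.164, 231.313] pointing down, gripper open.
Joint ranges: [-3.06, 3.06], [-0.37, 2.12], [-1.25, 1.32], [0.18, 2.47], [-1.1, 4.24], [0.23, 1.98], [-2.94, 2.94]. Speed limits (rad/s): [2.57, 2.57, 3.14, 3.14, 3.14, 3.14, 3.14].

## Interface

Orientations are given as [roll, pitch, yaw] about the fixed x, y, z axes, in that order (R = Rz(yaw) Ry(pitch) Rx(roll)).
In Python, from cell import * gives the robot as it stands.
- The arm moves only by the tool apply_moves, never from a script. Its argument "targets" is a list of rows, each a list of 6 numbers: the shift along the tool's x, y, z in units of 40 mm (1.0 is 40 mm), then the turn, a rotation vector about the tool's x, y, z in units of 8 degrees (1.0 is 8 degrees). A call has 1 to 12 rows; each row shifts and turns the commanded pose from where the row before left it, along the tool's axes as they then stand; what a row does not reach is not made up. A row lasts 1/8 s, in which the tool goes at most 62.5 mm and 10.7 degrees, less where a joint would pass 70% of its speed; a pose out of reach is approached as far as the arm can. A call is refused whole if a number of a shift passes 1 or a number of a turn 1, either way. A call with a gripper value outside its range is refused whole. "jaw" is the gripper command: -1 is shut, 1 is fully open, values between are in proportion, set as the call begins (left out, the last holds). The fingers move at their own pace and stop on an object; the grip force is fixed at half the most. Time passes only in rows, so rows that do not move let the fingers close. It gives the time, the measured TCP pose, the force and the opening at its end, in the units of the state.
- read_state(): the state, without advancing time (a new reading comes with each control period).
- get_image(name): name is "scene" or "top" or "wrist"; returns the picture (480x640x3 uint8, red, green, blue); there is no depth.
- calibration(name): a dict with "fx", "fy", "cx", "cy" (pixels), "world_from_camera" (4x4, takes a point from camera to world coordinates). Camera axes: x right, y down, z forward; pixel columns grow to the right and rows downward; lengths in mm; the calibration is good to about 2 mm. A picture is of the moment at which its call begins: read the wrist's pose just before it. calibration takes no time and is no camera call; for the wrist camera it gives the pose at the moment of the call.
- finish_job(): hands the job in, once; it reports no verdict.
The state is a dict: "clock": time; "qpos": joint angles; "qd": joint speeds; "tau": joint torques, N m; "eef_pos": TCP position; "tool_rot": TCP orientation; "force": force on the tool from outside, world axes, zero at the start; "torque": the same for the moment, N m; "width": finger opening in mm.
Only numpy, scipy, OpenCV 4.12 (cv2) and the standard library are available. Lean on these libraries where they do the work, as an engineer would, in place of code of your own. Each camera call takes 0.05 s, during which the arm holds its last target. There are 200 camera calls.

## Task

Collect all five grinding stones in the round sieve: tip the four in the steel jar out over it, and add the one lying loose on the bench. Then stand the empty jar upright in the middle of the adjustable stand's platform, lowering it gently until it rests there before you let go. Leave the other things on the bench alone.

Things in the scene. Friction and masses are not known exactly. Their poses are not given: they have to be found in the camera images.
- jar: Open steel grinding jar, a plain slightly tapered tumbler: 90 mm tall, outer diameter 58 mm at the base and 66 mm at the rim, wall 3 mm, floor 5 mm thick, about 250 g. Origin at the centre of its underside, z towards its mouth. It starts standing on the bench with four stones in it.
- sieve: Round aluminium test sieve standing on the bench, an open shallow pan: outer diameter 200 mm, 50 mm high, wall 3 mm, floor 4 mm thick. Origin at the centre of its underside, z up.
- stand: Fixed height-adjustable round stand: blue foot disc 124 mm across, aluminium column, and on top a round flat aluminium platform 130 mm across, centred over the foot. Origin at the centre of the foot on the bench, z up. The platform's top has been clamped somewhere between 60 and 110 mm above the bench; its height is NOT reported, so look or feel for it.
- stone0: Reddish-brown grinding stone, a cylinder 20 mm in diameter and 20 mm long with rounded edges, 16 g. Origin at its centre, z along its axis. Starts in the jar.
- stone1: Reddish-brown grinding stone, a cylinder 20 mm in diameter and 20 mm long with rounded edges, 16 g. Origin at its centre, z along its axis. Starts in the jar.
- stone2: Reddish-brown grinding stone, a cylinder 20 mm in diameter and 20 mm long with rounded edges, 16 g. Origin at its centre, z along its axis. Starts in the jar.
- stone3: Reddish-brown grinding stone, a cylinder 20 mm in diameter and 20 mm long with rounded edges, 16 g. Origin at its centre, z along its axis. Starts in the jar.
- stray: The fifth grinding stone, like the others (20 mm diameter, 20 mm long, origin at its centre), standing on end on the bench outside the jar.
- flask: Small amber bottle with a black cap, 42 mm diameter, 85 mm tall. Bystander, to be left alone. Origin at the centre of its underside, z up.
- beaker: Empty glass beaker, 72 mm diameter, 95 mm tall. Bystander, to be left alone. Origin at the centre of its underside, z up.
- mortar: White porcelain mortar (bowl), 110 mm diameter, 60 mm tall. Bystander, to be left alone. Origin at the centre of its underside, z up.
- burner: Gas burner: foot 84 mm across, upright tube 148 mm tall. Bystander, to be left alone. Origin at the centre of its underside, z up.
- dishes: Stack of three petri dishes, 90 mm across, 45 mm tall. Bystander, to be left alone. Origin at the centre of its underside, z up.
Things that resemble listed ones, but are neither listed nor needed, are in the scene too. What is shaped like the jar but purple is not meant.

How it is judged:
By the outcome, as a careful person would: the job done as asked, in the order asked, and still so for the second after the job is handed in, with the robot touching nothing.
It also fails if it takes over 72 s, if anything falls off the work surface, if the arm or the gripper's body presses on something with over 40 N, if the wrist force passes 120 N, or if a joint passes its speed limit or range.

## Working session

There is one attempt and no reset: what is moved stays moved. The work goes in short steps, Python scripts to look and compute and a tool call to move; the robot and the scene stay as the last step left them, time stands still between calls to the robot, and variables do not carry over. Pictures are saved under pics/ and viewed, about 8 in all and at most 12, crops included, and the job is handed in when it is done.

Besides the shell and the picture viewer there is one more tool, called after ">>>" by a JSON object that holds its "name" and its "arguments". apply_moves: Moves the arm, as the interface text tells. Its arguments: {"type":"object","properties":{"targets":{"type":"array"},"jaw":{"type":"number"}},"required":["targets"]}

```bash
ls; mkdir -p pics
python3 - <<'E'
from cell import *
import cv2
for n in("scene","top"):
    im=get_image(n); cv2.imwrite(f"pics/{n}0.png",im[:,:,::-1])
    c=calibration(n); print(n,c)
s=read_state(); print(s)
E
```

```text
pics
scene {'fx': 619.3763804396524, 'fy': 619.3763804396524, 'cx': 318.25934351630275, 'cy': 237.96039649854907, 'world_from_camera': array([[ 7.71563910e-01,  3.51858606e-01, -5.29985522e-01,
         1.54078494e+03],
       [ 6.36146454e-01, -4.23331816e-01,  6.45064231e-01,
        -1.10989294e+03],
       [ 2.61166806e-03, -8.34856691e-01, -5.50461156e-01,
         1.03305075e+03],
       [ 0.00000000e+00,  0.00000000e+00,  0.00000000e+00,
         1.00000000e+00]])}
top {'fx': 530.1656479498452, 'fy': 530.1656479498452, 'cx': 314.82362882931113, 'cy': 244.13393415616815, 'world_from_camera': array([[ 1.51658893e-02, -9.91772899e-01,  1.27108275e-01,
         4.38374689e+02],
       [-9.99842191e-01, -1.62184064e-02, -7.24956699e-03,
         3.04580691e+01],
       [ 9.25141773e-03, -1.26978270e-01, -9.91862354e-01,
         1.18370776e+03],
       [ 0.00000000e+00,  0.00000000e+00,  0.00000000e+00,
         1.00000000e+00]])}
{'clock': 0.1, 'qpos': array([-1.22280076,  0.62924486,  0.03847074,  1.5182788 , -0.02700575,
        0.99629396, -0.01998725]), 'qd': array([ 0.0006887 , -0.00332807,  0.00101518, -0.00115796,  0.00066   ,
        0.00159215, -0.00051942]), 'tau': array([ 3.29659488e-03, -5.64534473e+01,  1.23068400e+00, -1.93974298e+01,
        1.13311195e-02,  5.44641138e-03,  5.30938919e-06]), 'eef_pos': array([261.11502359, 594.63203708, 230.48375163]), 'tool_rot': array([-1.57250240e+00, -2.73757632e-05, -4.13807182e-01]), 'force': array([ 0.05056924, -0.56384898,  0.37325934]), 'torque': array([ 0.03389109, -0.02917147,  0.02286457]), 'width': 85.22484607133661}
```

View pics/scene0.png

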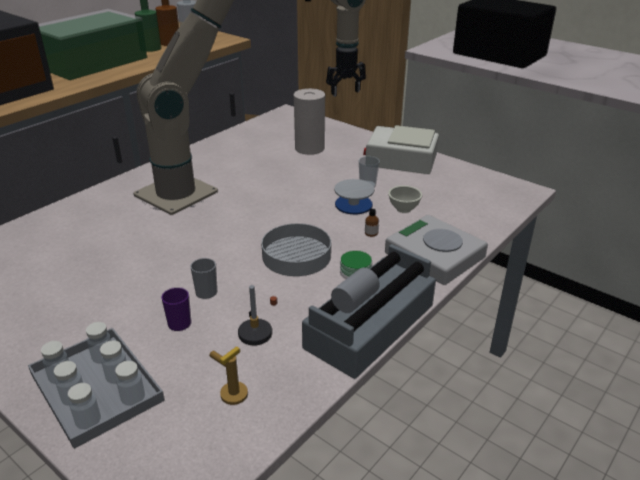

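View pics/top0.png

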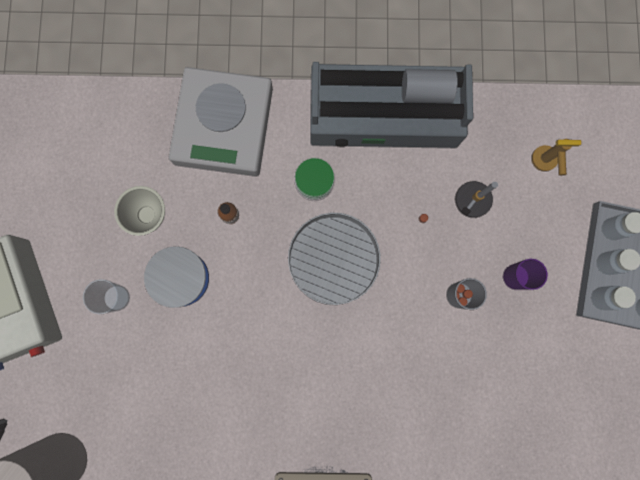

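The overview shows, in the top picture: sieve (334,259), stand (176,277), jar (466,294), stray (424,218), burner (474,199), purple decoy (525,275). I'll enlarge these for accurate readings.

```bash
cat > h.py <<'E'
from cell import *
import numpy as np, cv2
def ray(n,u,v,c=None):
    c=c or calibration(n); T=c["world_from_camera"]
    d=T[:3,:3]@np.array([(u-c["cx"])/c["fx"],(v-c["cy"])/c["fy"],1]); return T[:3,3],d
def at_z(n,u,v,z,c=None):
    o,d=ray(n,u,v,c); return (o+d*(z-o[2])/d[2]).round(1)
def proj(n,p,c=None):
    c=c or calibration(n); T=c["world_from_camera"]
    q=T[:3,:3].T@(np.array(p)-T[:3,3]); return (q[0]/q[2]*c["fx"]+c["cx"],q[1]/q[2]*c["fy"]+c["cy"])
def tri(n1,a,n2,b):
    o1,d1=ray(n1,*a);o2,d2=ray(n2,*b)
    s=np.linalg.lstsq(np.c_[d1,-d2],o2-o1,rcond=None)[0]
    p,q=o1+s[0]*d1,o2+s[1]*d2; return ((p+q)/2).round(1),round(float(np.linalg.norm(p-q)),1)
E
python3 - <<'E'
from h import *
t=cv2.imread("pics/top0.png");s=cv2.imread("pics/scene0.png")
def crop(im,x,y,w,h): return cv2.resize(im[y:y+h,x:x+w],(400,300),interpolation=cv2.INTER_CUBIC)
m=np.vstack([np.hstack([crop(t,400,200,160,120),crop(t,100,217,160,120)]),np.hstack([crop(s,150,240,160,120),crop(s,300,150,120,90)])])
cv2.imwrite("pics/m.png",m)
print("jar rim",at_z("top",466,294,90),"base",at_z("top",470,293,0))
print("stray",at_z("top",424,218,20)); print("sieve",at_z("top",334,259,50))
print("burner foot",at_z("top",474,199,10)); print("purple",at_z("top",525,275,90))
for z in(60,85,110): print("stand",z,at_z("top",176,277,z))
E
```

```text
jar rim [ 480.1 -290.6   90. ] base [ 485.8 -326.     0. ]
stray [ 650.3 -220.7   20. ]
sieve [552.1 -19.5  50. ]
burner foot [ 697.6 -336.7   10. ]
purple [ 521.2 -414.    90. ]
stand 60 [507.5 314.8  60. ]
stand 85 [506.  308.4  85. ]
stand 110 [504.4 302.1 110. ]
```

View pics/m.png

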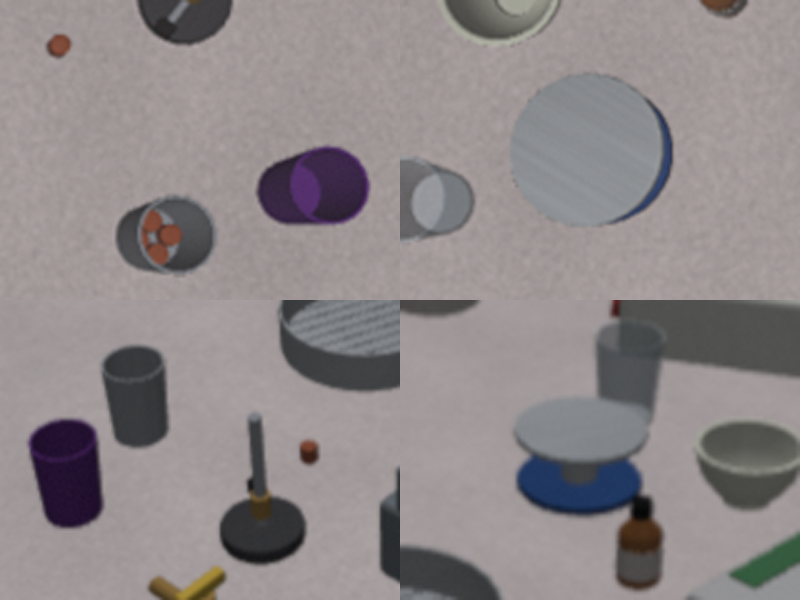

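Crop readings (back in full-picture pixels): jar rim centre at top (470.6,293.8) and scene (204,265.6), four stones visible; stand platform at top (174.8,276.8) and scene (354.4,188.7); stray top face at top (423.4,217.4) and scene (273.6,298).

Run:
```python
from h import *
print("jar",at_z("top",470.6,293.8,90),at_z("scene",204,265.6,90),tri("top",(470.6,293.8),"scene",(204,265.6)))
print("stand",tri("top",(174.8,276.8),"scene",(354.4,188.7)))
print("stray",at_z("top",423.4,217.4,20),at_z("scene",273.6,298,20))
print("purple",at_z("top",532,274,90),"sieve",at_z("top",334,259,50),tri("top",(334,259),"scene",(296.5,243)))
print("burner tip tri",tri("top",(491,185),"scene",(252,286)))
print("beaker",at_z("top",92,296,95))
for n in["wrist"]:
    c=calibration(n);print(c); s=read_state()
    print(c["world_from_camera"][:3,3]-s["eef_pos"])
from scipy.spatial.transform import Rotation as R
print(R.from_euler("xyz",read_state()["tool_rot"]).as_matrix().round(3))
```

```text
jar [ 480.6 -300.1   90. ] [ 488.  -294.1   90. ] (array([ 483.8, -296.6,   90. ]), 9.3)
stand (array([511. , 319.6,  63.7]), 9.1)
stray [ 651.6 -219.4   20. ] [ 656.2 -214.6   20. ]
purple [ 523.5 -428.6   90. ] sieve [552.1 -19.5  50. ] (array([556. , -16.5,  45.9]), 9.4)
burner tip tri (array([ 697.5, -327.7,  147.3]), 2.8)
beaker [464.  474.7  95. ]
{'fx': 382.12221206199604, 'fy': 382.12221206199604, 'cx': 324.8821762591445, 'cy': 235.92279190826224, 'world_from_camera': array([[ 4.02010863e-01,  8.82703486e-01,  2.43355341e-01,
         2.00267744e+02],
       [ 9.15633268e-01, -3.87050076e-01, -1.08664428e-01,
         6.22561683e+02],
       [-1.72776582e-03,  2.66508527e-01, -9.63831012e-01,
         3.72560854e+02],
       [ 0.00000000e+00,  0.00000000e+00,  0.00000000e+00,
         1.00000000e+00]])}
[-60.84727938  27.92964585 142.07710231]
[[ 0.916 -0.001  0.402]
 [-0.402 -0.002  0.916]
 [ 0.    -1.    -0.002]]
```

>>> {"name": "apply_moves", "arguments": {"targets": [[0.95,0,-0.81,0,0,0],[0.95,0,-0.81,0,0,0],[0.95,0,-0.81,0,0,0],[0.95,0,-0.81,0,0,0],[0.95,0,-0.81,0,0,0],[0.95,0,-0.81,0,0,0],[0.95,0,-0.81,0,0,0],[0.95,0,-0.81,0,0,0],[0.95,0,-0.81,0,0,0]], "jaw": 0.1}}

```text
clock: 1.23
eef_pos: [457.6, 189.1, 231.1]
tool_rot: [-1.571, 0.0, -0.414]
force: [0.1, 0.2, -1.5]
width: 46.9
```

```bash
python3 -c "
from h import *
s=read_state();print(s['clock'],repr(s['qpos']),repr(s['eef_pos']),repr(s['tool_rot']),s['width'])"
```

```text
1.225 array([-0.49265828,  0.4094319 ,  0.06134026,  1.94122507, -0.03435974,
        0.79222362,  0.74480916]) array([457.60201923, 189.08754769, 231.14560416]) array([-1.57099104e+00,  2.41470006e-04, -4.13752298e-01]) 46.94539683041198
```

>>> {"name": "apply_moves", "arguments": {"targets": [[0.95,0,-0.81,0,0,0],[0.95,0,-0.81,0,0,0],[0.95,0,-0.81,0,0,0],[0.95,0,-0.81,0,0,0],[0.95,0,-0.81,0,0,0],[0.95,0.4,-0.81,0,0,0],[0.95,0.4,-0.81,0,0,0],[0.8,0.4,-0.81,0,0,0],[0,0,0,0,0,0]]}}

```text
clock: 2.35
eef_pos: [624.6, -171.9, 181.0]
tool_rot: [-1.575, 0.002, -0.42]
force: [0.4, 0.6, -0.1]
width: 46.8
```

```bash
python3 -c "
from h import *
s=read_state();print(s['clock'],repr(s['qpos']),repr(s['eef_pos']),repr(s['tool_rot']),s['width'])
c=calibration('wrist');im=get_image('wrist');cv2.imwrite('pics/w1.png',im[:,:,::-1])
for y in(-217,):print(proj('wrist',(654,-217,20),c))
import pickle;pickle.dump(c,open('c1.pkl','wb'))
T=c['world_from_camera'];print(T.round(3))"
```

```text
2.35 array([ 0.17591183,  0.68062129,  0.08076386,  1.57396408, -0.06102926,
        0.89210653,  1.42757297]) array([ 624.61815383, -171.88339538,  181.0302038 ]) array([-1.57450586,  0.00195117, -0.42042981]) 46.790495703567615
(np.float64(289.92464081661996), np.float64(268.7420727956713))
[[ 4.08000e-01  8.81000e-01  2.40000e-01  5.64322e+02]
 [ 9.13000e-01 -3.93000e-01 -1.11000e-01 -1.43397e+02]
 [-4.00000e-03  2.65000e-01 -9.64000e-01  3.23240e+02]
 [ 0.00000e+00  0.00000e+00  0.00000e+00  1.00000e+00]]
```

View pics/w1.png

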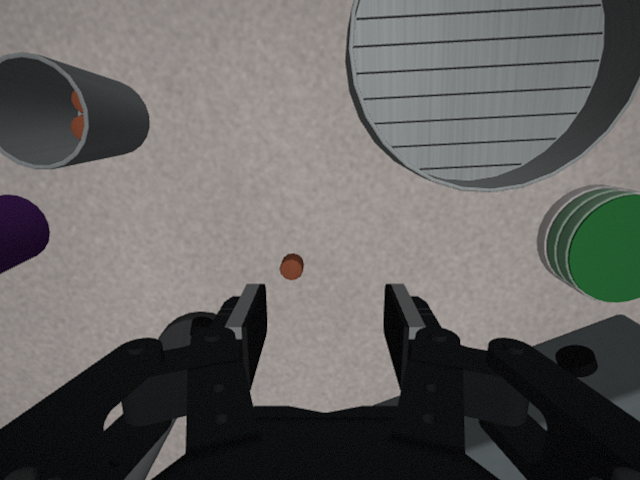

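Wrist view: stray top face centre at (292,265), predicted (290,269); jar rim at upper left, four stones still inside.

```bash
python3 -c "
from h import *
import pickle
from scipy.spatial.transform import Rotation as R
c=pickle.load(open('c1.pkl','rb'))
p=at_z('wrist',292,265,20,c);print(p)
s=read_state();M=R.from_euler('xyz',s['tool_rot']).as_matrix()
t=np.array([p[0],p[1],4])
print((M.T@(t-s['eef_pos'])/40).round(3))
# jar rim: left/right/top/bottom edges
print('jar rim right edge',at_z('wrist',88,112,90,c),'top',at_z('wrist',25,53,90,c),'bottom',at_z('wrist',45,167,90,c))
print('sieve near edge',at_z('wrist',480,190,50,c),'left',at_z('wrist',348,55,50,c),'right-rim inner',at_z('wrist',604,40,50,c))
"
```

```text
[ 651.7 -214.    20. ]
[ 1.084  4.444 -0.762]
jar rim right edge [ 497.9 -265.8   90. ] top [ 456.7 -280.5   90. ] bottom [ 514.  -307.3   90. ]
sieve near edge [646.4 -59.4  50. ] left [ 526.1 -110.8   50. ] right-rim inner [585.8  44.2  50. ]
```

>>> {"name": "apply_moves", "arguments": {"targets": [[0.55,0.2,-0.38,0,0,0],[0.53,0.3,-0.38,0,0,0],[0,0.9,0,0,0,0],[0,0.9,0,0,0,0],[0,0.9,0,0,0,0],[0,0.7,0,0,0,0],[0,0.35,0,0,0,0],[0,0.19,0,0,0,0]]}}

```text
clock: 3.4
eef_pos: [653.4, -210.6, 5.6]
tool_rot: [-1.57, 0.0, -0.413]
force: [0.2, -0.1, -0.3]
width: 47.2
```

>>> {"name": "apply_moves", "arguments": {"targets": [[0,0,0,0,0,0],[0,0,0,0,0,0],[0,0,0,0,0,0],[0,0,0,0,0,0],[0,0,0,0,0,0]], "jaw": -1}}

```text
clock: 4.03
eef_pos: [654.1, -211.9, 7.0]
tool_rot: [-1.57, -0.002, -0.414]
force: [-1.3, -0.2, 5.6]
width: 17.1
```

>>> {"name": "apply_moves", "arguments": {"targets": [[0,-0.8,0,0,0,0],[0,-1,0,0,0,0],[0,-1,0,0,0,0],[-0.7,0,0.58,0,0,0],[-0.7,0,0.58,0,0,0],[-0.7,0,0.58,0,0,0],[-0.7,0,0.58,0,0,0],[-0.7,0,0.58,0,0,0],[-0.7,0,0.58,0,0,0],[0,0,0,0,0,0]]}}

```text
clock: 5.28
eef_pos: [553.8, -13.0, 117.6]
tool_rot: [-1.57, 0.003, -0.409]
force: [-1.2, 0.9, -0.1]
width: 16.9
```

```bash
python3 -c "
from h import *
s=read_state();print(s['clock'],repr(s['qpos']),repr(s['eef_pos']),repr(s['tool_rot']),s['width'])
im=get_image('wrist');cv2.imwrite('pics/w2.png',im[:,:,::-1])
"
```

```text
5.275 array([-0.08126981,  0.6495162 ,  0.08484674,  1.89276732, -0.0938922 ,
        0.60498912,  1.22580033]) array([553.79293502, -13.02648794, 117.63956432]) array([-1.56967659,  0.00256325, -0.40875292]) 16.943145431327608
```

View pics/w2.png

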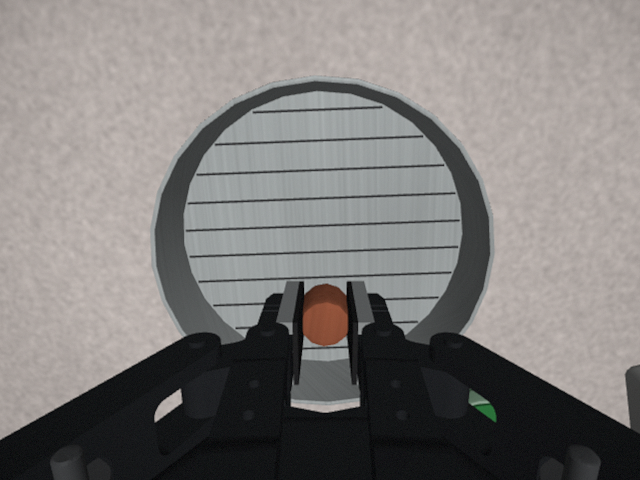

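The stone is held at (325,315) between the pads, over the sieve. I'll lower it in and release.

>>> {"name": "apply_moves", "arguments": {"targets": [[0,0.6,0,0,0,0],[0,0.7,0,0,0,0],[0,0.5,0,0,0,0],[0,0.3,0,0,0,0],[0,0.15,0,0,0,0],[0,0,0,0,0,0]]}}

```text
clock: 6.08
eef_pos: [555.5, -17.1, 27.7]
tool_rot: [-1.571, -0.0, -0.414]
force: [0.0, -0.6, 0.0]
width: 17.2
```

>>> {"name": "apply_moves", "arguments": {"targets": [[0,0,0,0,0,0],[0,0,0,0,0,0],[0,0,0,0,0,0],[0,-0.3,0,0,0,0],[0,-0.7,0,0,0,0],[0,-1,0,0,0,0],[0,-1,0,0,0,0],[0,-1,0,0,0,0],[0,-1,0,0,0,0]], "jaw": 0}}

```text
clock: 7.2
eef_pos: [555.1, -16.7, 230.0]
tool_rot: [-1.57, -0.001, -0.414]
force: [0.6, 0.3, -1.2]
width: 42.6
```

```bash
cat > kin.py <<'E'
from h import *
from scipy.optimize import least_squares
from scipy.spatial.transform import Rotation as R
def fk(q,P):
    d,L1,L2,L3=P; s=[-1,1,-1,1,-1,1,-1]  # z-joints turn clockwise, y-joints pitch outward
    Rz=lambda a:R.from_euler('z',a); Ry=lambda a:R.from_euler('y',a)
    z=np.array([0,0,1.])
    A=Rz(-q[0])*Ry(q[1]); p=d*z+A.apply(L1*z)
    A=A*Rz(-q[2])*Ry(q[3]); p=p+A.apply(L2*z)
    A=A*Rz(-q[4])*Ry(q[5])*Rz(-q[6]); return p+A.apply(L3*z),A
D=[([-1.22280076,0.62924486,0.03847074,1.5182788,-0.02700575,0.99629396,-0.01998725],[261.115,594.632,230.484],[-1.5725,0,-.41381]),
([-0.49265828,0.4094319,0.06134026,1.94122507,-0.03435974,0.79222362,0.74480916],[457.602,189.0875,231.1456],[-1.57099,.00024,-.41375]),
([0.17591183,0.68062129,0.08076386,1.57396408,-0.06102926,0.89210653,1.42757297],[624.618,-171.883,181.03],[-1.5745,.00195,-.42043]),
([-0.08126981,0.6495162,0.08484674,1.89276732,-0.0938922,0.60498912,1.22580033],[553.793,-13.026,117.64],[-1.56968,.00256,-.40875])]
if __name__=="__main__":
    s=read_state();print(s['clock'],s['qpos'],s['eef_pos'],s['tool_rot'])
    D.append((s['qpos'],s['eef_pos'],s['tool_rot']))
    r=least_squares(lambda P:np.concatenate([fk(q,P)[0]-p for q,p,_ in D]),[330,450,450,220])
    print(r.x.round(1),abs(r.fun).max())
    for q,p,t in D: print((fk(q,r.x)[1].inv()*R.from_euler('xyz',t)).as_matrix().round(2).tolist())
    im=get_image('wrist');cv2.imwrite('pics/w3.png',im[:,:,::-1])
E
python3 kin.py
```

```text
7.2 [-0.09830609  0.49510718  0.11594647  1.79000577 -0.07269621  0.85968378
  1.20823571] [555.0979751  -16.69757069 230.01026733] [-1.57037420e+00 -8.12991223e-04 -4.13826009e-01]
[201.8 494.  430.4 128.1] 26.663107978191704
[[0.0, -0.0, -1.0], [-1.0, 0.0, -0.0], [0.0, 1.0, -0.0]]
[[-0.0, -0.0, -1.0], [-1.0, -0.0, 0.0], [-0.0, 1.0, -0.0]]
[[0.0, -0.0, -1.0], [-1.0, -0.0, -0.0], [-0.0, 1.0, -0.0]]
[[-0.0, 0.0, -1.0], [-1.0, -0.0, 0.0], [-0.0, 1.0, 0.0]]
[[-0.0, 0.0, -1.0], [-1.0, -0.0, 0.0], [-0.0, 1.0, 0.0]]
```

View pics/w3.png

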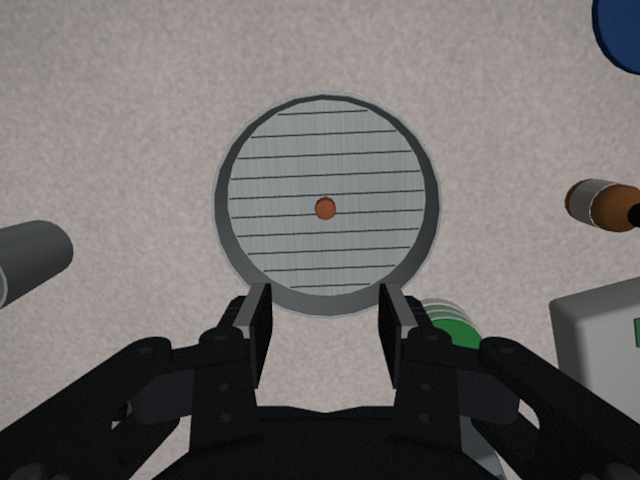

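Stone is in the sieve at (325,208). The orientation model matches exactly; now I'll improve the position fit and plan the wrist swing for a side grasp of the jar.

```bash
cat > kin2.py <<'E'
from kin import *
import json,os
NAMES="d e L1 a b L2 c w L3".split()
P0=np.array([330,0,450,0,0,450,0,0,240.]); SG=np.array([60,30,80,50,50,80,50,50,60.])
Rz=lambda a:R.from_euler('z',a); Ry=lambda a:R.from_euler('y',a)
F=R.from_matrix([[0,0,-1],[-1,0,0],[0,1,0]])
def fk2(q,P):
    d,e,L1,a,b,L2,c,w,L3=P
    A=Rz(-q[0]); p=np.array([0,0,d])+A.apply([e,0,0])
    A=A*Ry(q[1]); p=p+A.apply([a,0,L1]); A=A*Rz(-q[2])*Ry(q[3]); p=p+A.apply([b,0,L2])
    A=A*Rz(-q[4]); p=p+A.apply([c,0,0]); A=A*Ry(q[5]); p=p+A.apply([w,0,L3])
    return p,A*Rz(-q[6])*F
def data():
    if not os.path.exists('D.json'): json.dump(D,open('D.json','w'))
    return json.load(open('D.json'))
def add():
    s=read_state(); L=data(); L.append([list(map(float,s[k])) for k in('qpos','eef_pos','tool_rot')]); json.dump(L,open('D.json','w')); return s
def fit():
    L=data()
    r=least_squares(lambda P:np.concatenate([(fk2(q,P)[0]-p) for q,p,_ in L]+[(P-P0)/SG*0.3]),P0)
    err=max(np.linalg.norm(fk2(q,r.x)[0]-p) for q,p,_ in L); return r.x,err
LO=np.array([-3.06,-.37,-1.25,.18,-1.1,.23,-2.94])+.04; HI=np.array([3.06,2.12,1.32,2.47,4.24,1.98,2.94])-.04
def ik(p,Rt,q0,P):
    f=lambda q:np.r_[(fk2(q,P)[0]-p)/10,(Rt.inv()*fk2(q,P)[1]).as_rotvec()*10,0.02*(q-q0)]
    r=least_squares(f,np.clip(q0,LO+.001,HI-.001),bounds=(LO,HI)); return r.x,np.linalg.norm(fk2(r.x,P)[0]-p),np.degrees((Rt.inv()*fk2(r.x,P)[1]).magnitude())
def rows(p0,R0,poses):
    out=[]
    for p,Rt in poses:
        sh=R0.inv().apply(p-p0)/40; tu=np.degrees((R0.inv()*Rt).as_rotvec())/8
        v=np.r_[sh,tu].round(2); out.append((v+0).tolist())
        p0=p0+R0.apply(v[:3]*40); R0=R0*R.from_rotvec(np.radians(v[3:]*8))
    return out
def show(rs):
    for i in range(0,len(rs),12): print(json.dumps(rs[i:i+12]))
    print("max",np.abs(rs).max(0), "n",len(rs))
# desired tool: pointing azimuth az, alpha below horizontal; roll 0 = camera side up
def tool(az,al,roll=0):
    y=np.array([np.cos(az)*np.cos(al),np.sin(az)*np.cos(al),-np.sin(al)])
    z=np.array([-np.sin(az),np.cos(az),0]); x=np.cross(y,z)
    if x[2]>0: x,z=-x,-z
    return R.from_matrix(np.c_[x,y,z])*R.from_rotvec([0,roll,0])
E
python3 - <<'E'
from kin2 import *
s=add(); P,e=fit(); print(dict(zip(NAMES,P.round(0))),e)
q=np.array(s['qpos'])
az=np.arctan2(-296,485)
for al in (0,20,30,40):
  for h in(55,60):
    Rt=tool(az,np.radians(al)); g=np.array([485,-296,h])+Rt.apply([0,19,0])
    x,a,b=ik(g,Rt,np.array([.55,1,0,2.1,3.14,1.2,1.57]),P); print(al,h,x.round(2),round(a,1),round(b,1))
E
```

```text
{'d': np.float64(484.0), 'e': np.float64(-249.0), 'L1': np.float64(559.0), 'a': np.float64(-9.0), 'b': np.float64(-40.0), 'L2': np.float64(380.0), 'c': np.float64(41.0), 'w': np.float64(-259.0), 'L3': np.float64(503.0)} 17.391515026096194
0 55 [-0.4   1.29 -0.1   2.4   2.05  1.94  1.14] 0.0 0.0
0 60 [-0.4   1.28 -0.1   2.41  2.06  1.94  1.14] 0.0 0.0
20 55 [ 0.55  0.87 -0.    2.41  3.14  1.36  1.57] 0.0 0.0
20 60 [ 0.55  0.86 -0.    2.41  3.14  1.35  1.57] 0.0 0.0
30 55 [ 0.55  0.79 -0.    2.2   3.14  0.9   1.57] 0.0 0.0
30 60 [ 0.55  0.78 -0.    2.2   3.14  0.89  1.57] 0.0 0.0
40 55 [ 0.55  0.79 -0.    1.96  3.14  0.48  1.57] 0.0 0.0
40 60 [ 0.55  0.78 -0.    1.95  3.14  0.47  1.57] 0.0 0.0
```

Run:
```python
from kin2 import *
L=data()
def fkx(q,P):
    bx,by,d,L1,L2,L3,l1,a,b,w=P
    A=Rz(-q[0]); p=np.array([bx,by,d])
    A=A*Ry(q[1]); p=p+A.apply([a,l1,L1]); A=A*Rz(-q[2])*Ry(q[3]); p=p+A.apply([b,0,L2])
    A=A*Rz(-q[4])*Ry(q[5]); return p+A.apply([w,0,L3])
P0=np.array([0,0,330,450,450,240,0,0,0,0.]);SG=np.array([50,50,60,60,60,60,50,40,40,40])
r=least_squares(lambda P:np.concatenate([fkx(q,P)-p for q,p,_ in L]+[(P-P0)/SG*.3]),P0)
print(r.x.round(0)); 
for q,p,t in L: print((fkx(q,r.x)-p).round(1), (fk(q,[1,1,1,1])[1]*F).inv().as_rotvec(), np.degrees(((fk(q,[1,1,1,1])[1]*F).inv()*R.from_euler('xyz',t)).as_rotvec()).round(2))
```

```text
[ -0.   0. 282. 559. 382. 295. -28.  -1.   1.  -0.]
[ 0.  -0.   0.2] [ 1.54799674 -0.32491403  0.32440248] [0. 0. 0.]
[-0.1  0.1  0.2] [ 1.54646426 -0.32476503  0.32432843] [ 0. -0. -0.]
[-0.   0.1 -0.1] [ 1.54875526 -0.33202766  0.32778693] [ 0.  0. -0.]
[ 0.  -0.1  0. ] [ 1.54528945 -0.32236121  0.31875591] [-0. -0. -0.]
[ 0.  -0.  -0.3] [ 1.54395492 -0.31696344  0.33245511] [ 0.  0. -0.]
```

```bash
python3 - <<'E'
s=open('kin2.py').read()
a=s.index('NAMES');b=s.index('Rz=lambda')
s=s[:a]+'''NAMES="d L1 L2 L3 l1".split()
P0=np.array([282,559,382,295,-28.]); SG=np.array([60,10,10,60,10.])
'''+s[b:]
a=s.index('    d,e,L1');b=s.index('def data')
s=s[:a]+'''    d,L1,L2,L3,l1=P
    A=Rz(-q[0])*Ry(q[1]); p=np.array([0,0,d])+A.apply([0,l1,L1]); A=A*Rz(-q[2])*Ry(q[3]); p=p+A.apply([0,0,L2])
    A=A*Rz(-q[4])*Ry(q[5]); return p+A.apply([0,0,L3]),A*Rz(-q[6])*F
'''+s[b:]
s+='''
def jpath(q0,q1,P,n):
    return [fk2(q0+(q1-q0)*i/n,P) for i in range(1,n+1)]
'''
open('kin2.py','w').write(s)
E
python3 - <<'E'
from kin2 import *
P,e=fit(); print(dict(zip(NAMES,P.round(1))),e)
s=read_state();q=np.array(s['qpos'])
az=np.arctan2(-296,485); seed=np.array([.55,.6,0,2.2,3.14,1.,1.57])
def sol(c,al,roll=0,sd=seed):
    Rt=tool(np.arctan2(c[1],c[0]),np.radians(al)); Rt=Rt*R.from_rotvec([0,roll,0]); return ik(np.array(c)+Rt.apply([0,19,0]),Rt,sd,P)
for al in(20,30,40): 
  x,a,b=sol([485,-296,58],al);print('jar',al,x.round(2),round(a,1),round(b,1))
for al in(-20,0,20): 
  for r in(0,np.pi,-np.pi):
    x,a,b=sol([540,-17,170],al,r,np.array([0,.5,0,2.2,3.14,1.5,1.57-r]));print('pour',al,r,x.round(2),round(a,1),round(b,1))
x,a,b=sol([511,316,120],30);print('stand',x.round(2),a,b)
pre=np.array([485,-296,58])-tool(az,np.radians(30)).apply([0,1,0])*110+[0,0,60]
g,a,b=sol(pre,30); print('pre',pre,g.round(2),a,b)
n=24; ps=jpath(q,g,P,n); print(np.array([p for p,_ in ps]).round(0)[::3])
show(rows(np.array(s['eef_pos']),R.from_euler('xyz',s['tool_rot']),ps))
E
```

```text
{'d': np.float64(271.5), 'L1': np.float64(557.6), 'L2': np.float64(381.8), 'L3': np.float64(283.5), 'l1': np.float64(-28.0)} 0.5718271466784351
jar 20 [ 1.22  1.69 -1.18  2.43  3.13  1.74  2.9 ] 6.9 0.2
jar 30 [ 1.2   1.54 -1.21  2.43  2.83  1.64  2.8 ] 0.3 0.1
jar 40 [ 0.48  0.94 -0.02  2.43  3.07  1.1   1.57] 0.0 0.0
pour -20 0 [ 0.69  1.7  -0.87  2.43  4.04  1.94  2.9 ] 2.3 4.6
pour -20 3.141592653589793 [ 0.8   1.98 -1.19  2.43  4.05  1.68  0.13] 0.0 0.0
pour -20 -3.141592653589793 [-0.85  2.08  1.12  2.43  2.01  1.63  2.9 ] 5.6 9.8
pour 0 0 [ 0.68  1.7  -0.91  2.43  3.93  1.94  2.9 ] 14.2 16.0
pour 0 3.141592653589793 [ 0.79  1.96 -1.21  2.43  3.94  1.69  0.11] 13.0 15.4
pour 0 -3.141592653589793 [-0.81  2.08  1.15  2.43  2.08  1.71  2.9 ] 16.8 23.9
pour 20 0 [ 0.67  1.03 -1.21  2.43  2.44  1.27  2.58] 13.9 16.4
pour 20 3.141592653589793 [ 0.67  1.03 -1.21  2.43  2.44  1.27 -0.56] 13.9 16.4
pour 20 -3.141592653589793 [-0.99  0.94  1.28  2.32  4.2   0.51  2.9 ] 11.5 39.1
stand [-0.41  0.9  -0.32  2.4   2.96  1.21  1.82] 0.0001414835556013842 0.00031355003422117413
pre [ 403.68499
[... 632 characters left out ...]
0.15, -0.17, -0.92, 0.11], [-0.3, 0.28, -0.11, -0.18, -0.93, 0.07], [-0.27, 0.25, -0.07, -0.19, -0.92, 0.05], [-0.24, 0.22, -0.05, -0.21, -0.91, 0.03]]
[[-0.21, 0.19, -0.02, -0.24, -0.91, 0.01], [-0.18, 0.16, -0.02, -0.28, -0.89, 0.01], [-0.15, 0.13, -0.01, -0.31, -0.87, 0.01], [-0.12, 0.09, -0.02, -0.34, -0.85, 0.02], [-0.11, 0.05, -0.03, -0.38, -0.84, 0.05], [-0.11, 0.01, -0.04, -0.41, -0.81, 0.08], [-0.1, -0.03, -0.06, -0.43, -0.79, 0.12], [-0.11, -0.08, -0.07, -0.45, -0.76, 0.17], [-0.13, -0.12, -0.09, -0.46, -0.74, 0.23], [-0.14, -0.16, -0.11, -0.45, -0.72, 0.29], [-0.18, -0.2, -0.11, -0.44, -0.7, 0.35], [-0.22, -0.25, -0.12, -0.42, -0.68, 0.42]]
max [0.36 0.39 0.69 0.46 0.93 0.42] n 24
```

```bash
cat > search.py <<'E'
from kin2 import *
P,e=fit()
seeds=[np.array([.3,.7,.1,1.7,a,1.1,b]) for a in(.8,1.6,2.6) for b in(-1.5,0,1.5)]
def best(g,Rt,sd):
    best=None
    for s0 in sd:
        x,a,b=ik(g,Rt,s0,P)
        if a<1 and b<.5:
            m=min((x-LO).min(),(HI-x).min())
            if best is None or m>best[1]: best=(x,m)
    return best
if __name__=="__main__":
  for al in(30,40):
   for dz in(-120,-90,-60,-30):
    Rt=tool(np.radians(dz),np.radians(al)); off=Rt.apply([0,19,0])
    g=best(np.array([485,-296,58])+off,Rt,seeds)
    st=None
    if g: print('JAR',al,dz,g[0].round(2),round(g[1],2))
  for dz in(-150,-120,-90,-60,-30,0):
    Rt=tool(np.radians(dz),np.radians(30)); off=Rt.apply([0,19,0])
    g=best(np.array([511,316,125])+off,Rt,seeds)
    if g: print('STAND',dz,g[0].round(2),round(g[1],2))
  for dz in(-120,-90,-60):
   for r in(-150,150):
    Rt=tool(np.radians(dz),0)*R.from_rotvec([0,np.radians(r),0]); off=Rt.apply([0,19,0])
    g=best(np.array([555,-17,165])+off,Rt,seeds)
    if g: print('POUR',dz,r,g[0].round(2),round(g[1],2))
E
time python3 search.py
```

```text
JAR 30 -120 [0.11 1.05 0.01 1.76 1.02 1.2  1.9 ] 0.67
JAR 30 -90 [ 0.15  1.01 -0.1   2.08  1.64  1.13  1.64] 0.35
JAR 30 -60 [ 0.28  1.03 -0.14  2.36  2.33  1.3   1.47] 0.07
JAR 30 -30 [ 1.21  1.54 -1.21  2.43  2.85  1.61  2.82] 0.0
JAR 40 -120 [ 0.31  0.99 -0.25  1.79  1.1   1.21  1.87] 0.64
JAR 40 -90 [ 0.23  0.93 -0.14  2.08  1.62  0.98  1.75] 0.35
JAR 40 -60 [ 0.39  0.94 -0.23  2.32  2.31  1.08  1.63] 0.11
JAR 40 -30 [ 0.7   0.97 -0.32  2.41  2.95  1.11  1.86] 0.02
STAND -120 [-0.66  1.17 -0.15  1.08  0.38  1.94  1.75] 0.0
STAND -90 [-0.73  1.09 -0.25  1.32  0.74  1.75  1.91] 0.19
STAND -60 [-0.81  0.99 -0.26  1.64  1.08  1.48  1.97] 0.46
STAND -30 [-0.7   0.94 -0.46  1.97  1.58  1.41  1.88] 0.46
STAND 0 [-0.65  0.89 -0.39  2.26  2.16  1.27  1.78] 0.17
POUR -120 -150 [-0.75  1.34  0.85  1.44  0.36  1.61 -1.18] 0.33
POUR -120 150 [-0.69  1.29  0.71  1.44  0.45  1.66 -0.23] 0.28
POUR -90 -150 [-0.74  1.14  0.46  1.77  0.93  1.37 -1.65] 0.57
POUR -90 150 [-0.86  1.21  0.67  1.78  0.8   1.22 -0.48] 0.61
POUR -60 -150 [-0.49  1.06 -0.05  2.12  1.58  1.61 -2.13] 0.31
POUR -60 150 [-0.48  1.06 -0.06  2.12  1.58  1.62 -1.08] 0.31
real	0m52.233s
user	0m52.542s
sys	0m0.128s
```

Run:
```python
from search import *
s=read_state();q=np.array(s['qpos'])
Rt=tool(np.radians(-90),np.radians(25)); y=Rt.apply([0,1,0])
tcp=np.array([485,-296,64])+25*y-110*y+[0,0,15]
g=best(tcp,Rt,seeds); print('pre',tcp,g)
ps=jpath(q,g[0],P,18); print(np.array([p for p,_ in ps]).round(0)[::3])
show(rows(np.array(s['eef_pos']),R.from_euler('xyz',s['tool_rot']),ps))
```

```text
pre [ 485.         -218.9638381   114.92255225] (array([ 0.02015048,  0.92522309, -0.23196537,  2.10078358,  1.4256533 ,
        1.33448716,  1.67941454]), np.float64(0.3292164201353418))
[[ 540.  -29.  217.]
 [ 490.  -71.  177.]
 [ 455. -116.  155.]
 [ 440. -159.  144.]
 [ 444. -194.  136.]
 [ 464. -215.  125.]]
[[-0.3, 0.45, -0.47, -0.56, -0.65, 0.32], [-0.3, 0.43, -0.42, -0.54, -0.65, 0.33], [-0.29, 0.41, -0.38, -0.53, -0.66, 0.33], [-0.27, 0.41, -0.35, -0.51, -0.68, 0.34], [-0.26, 0.38, -0.31, -0.49, -0.67, 0.33], [-0.23, 0.36, -0.28, -0.48, -0.69, 0.33], [-0.2, 0.34, -0.25, -0.47, -0.69, 0.32], [-0.17, 0.33, -0.23, -0.46, -0.7, 0.32], [-0.14, 0.3, -0.22, -0.45, -0.7, 0.3], [-0.11, 0.27, -0.2, -0.44, -0.7, 0.29], [-0.07, 0.25, -0.19, -0.45, -0.7, 0.27], [-0.04, 0.23, -0.19, -0.44, -0.7, 0.26]]
[[-0.01, 0.2, -0.19, -0.44, -0.7, 0.24], [0.03, 0.17, -0.2, -0.44, -0.68, 0.23], [0.06, 0.15, -0.21, -0.46, -0.68, 0.2], [0.08, 0.13, -0.23, -0.45, -0.66, 0.19], [0.12, 0.09, -0.24, -0.47, -0.65, 0.17], [0.13, 0.07, -0.26, -0.48, -0.63, 0.16]]
max [0.3  0.45 0.47 0.56 0.7  0.34] n 18
```

>>> {"name": "apply_moves", "arguments": {"targets": [[-0.3,0.45,-0.47,-0.56,-0.65,0.32],[-0.3,0.43,-0.42,-0.54,-0.65,0.33],[-0.29,0.41,-0.38,-0.53,-0.66,0.33],[-0.27,0.41,-0.35,-0.51,-0.68,0.34],[-0.26,0.38,-0.31,-0.49,-0.67,0.33],[-0.23,0.36,-0.28,-0.48,-0.69,0.33],[-0.2,0.34,-0.25,-0.47,-0.69,0.32],[-0.17,0.33,-0.23,-0.46,-0.7,0.32],[-0.14,0.3,-0.22,-0.45,-0.7,0.3],[-0.11,0.27,-0.2,-0.44,-0.7,0.29],[0,0,0,0,0,0]], "jaw": 1}}

```text
clock: 8.62
eef_pos: [435.3, -158.4, 137.2]
tool_rot: [-2.0, 0.691, 0.428]
force: [0.2, -0.6, 0.3]
width: 85.3
```

Run:
```python
from search import *
s=add();q=np.array(s['qpos']);P,e=fit();import search;search.P=P; print(s['clock'],q.round(2),s['eef_pos'].round(1),s['width'],P.round(1),e)
Rt=tool(np.radians(-90),np.radians(25)); y=Rt.apply([0,1,0])
tcp=np.array([485,-296,64])+25*y-110*y+[0,0,15]
g=best(tcp,Rt,[q]+seeds[3:5]); print('pre',tcp,g)
ps=jpath(q,g[0],P,9); print(np.array([p for p,_ in ps]).round(0)[::3])
show(rows(np.array(s['eef_pos']),R.from_euler('xyz',s['tool_rot']),ps))
```

```text
8.625 [-0.26  0.8   0.17  1.91  0.58  1.04  1.58] [ 435.3 -158.4  137.2] 85.2991309906793 [338.2 558.1 381.3 350.9 -27.9] 0.8556468286178747
pre [ 485.         -218.9638381   114.92255225] (array([-0.09860516,  1.00857024, -0.23706938,  2.0669334 ,  1.34122226,
        1.34703451,  1.60396024]), np.float64(0.3630665959625943))
[[ 429. -172.  136.]
 [ 430. -204.  135.]
 [ 457. -220.  127.]]
[[-0.2, 0.27, -0.13, -0.35, -0.64, 0.35], [-0.15, 0.23, -0.14, -0.36, -0.64, 0.32], [-0.1, 0.2, -0.17, -0.38, -0.63, 0.27], [-0.03, 0.16, -0.19, -0.4, -0.61, 0.24], [0.02, 0.12, -0.22, -0.41, -0.6, 0.2], [0.07, 0.1, -0.25, -0.44, -0.57, 0.16], [0.11, 0.06, -0.28, -0.45, -0.55, 0.13], [0.16, 0.03, -0.32, -0.48, -0.51, 0.09], [0.19, 0.01, -0.36, -0.5, -0.48, 0.05]]
max [0.2  0.27 0.36 0.5  0.64 0.35] n 9
```

>>> {"name": "apply_moves", "arguments": {"targets": [[-0.2,0.27,-0.13,-0.35,-0.64,0.35],[-0.15,0.23,-0.14,-0.36,-0.64,0.32],[-0.1,0.2,-0.17,-0.38,-0.63,0.27],[-0.03,0.16,-0.19,-0.4,-0.61,0.24],[0.02,0.12,-0.22,-0.41,-0.6,0.2],[0.07,0.1,-0.25,-0.44,-0.57,0.16],[0.11,0.06,-0.28,-0.45,-0.55,0.13],[0.16,0.03,-0.32,-0.48,-0.51,0.09],[0.19,0.01,-0.36,-0.5,-0.48,0.05],[0,0,0,0,0,0]]}}

```text
clock: 9.88
eef_pos: [485.7, -219.2, 115.4]
tool_rot: [-1.577, 1.134, 1.565]
force: [-0.9, 0.2, -0.1]
width: 85.6
```

Run:
```python
from search import *
s=add();q=np.array(s['qpos']);P,e=fit();import search;search.P=P; print(s['clock'],q.round(2),s['eef_pos'].round(1),s['width'],P.round(1),e)
Rt=tool(np.radians(-90),np.radians(25)); y=Rt.apply([0,1,0]); R0=R.from_euler('xyz',s['tool_rot'])
print('angle err',np.degrees((R0.inv()*Rt).as_rotvec()).round(2))
c=calibration('wrist');im=get_image('wrist');cv2.imwrite('pics/w4.png',im[:,:,::-1])
import pickle;pickle.dump(c,open('c4.pkl','wb'))
print('rim centre pred',proj('wrist',(485,-296,90),c),[np.round(proj('wrist',(485+33*np.cos(t),-296+33*np.sin(t),90),c)) for t in(0,np.pi/2,np.pi,-np.pi/2)])
```

```text
9.875 [-0.41  1.01  0.23  2.09  1.22  0.97  1.7 ] [ 485.7 -219.2  115.4] 85.5922747914465 [338.7 557.6 381.6 350.6 -27.8] 1.378753621836676
angle err [ 0.02 -0.14  0.05]
rim centre pred (np.float64(327.4127650807675), np.float64(228.59705434561542)) [array([273., 229.]), array([328., 268.]), array([382., 228.]), array([327., 197.])]
```

View pics/w4.png

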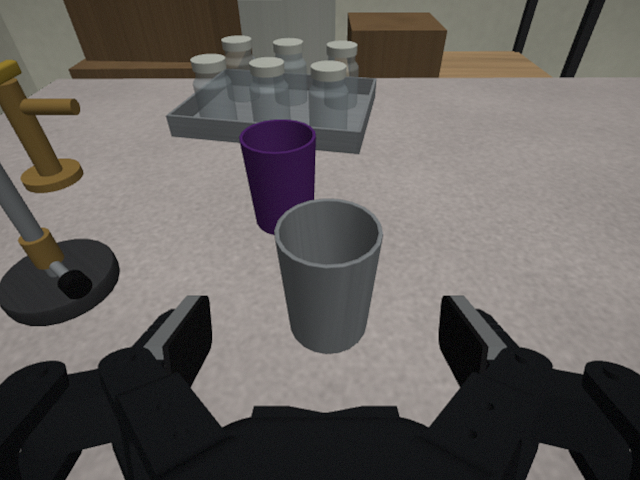

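Jar rim spans (275–382, 200–267), within 3 px of prediction, so the jar is at (485,-296.5). I'll advance around it and grip.

>>> {"name": "apply_moves", "arguments": {"targets": [[0.35,0,0.02,0,0,0],[0,0.6,0,0,0,0],[0,0.8,0,0,0,0],[0,0.7,0,0,0,0],[0,0.4,0,0,0,0],[0,0.25,0,0,0,0],[0,0.17,0,0,0,0],[0,0,0,0,0,0]]}}

```text
clock: 10.92
eef_pos: [484.8, -319.5, 53.2]
tool_rot: [-1.572, 1.134, 1.57]
force: [0.4, 0.4, -0.9]
width: 85.6
```

>>> {"name": "apply_moves", "arguments": {"targets": [[0,0,0,0,0,0],[0,0,0,0,0,0],[0,0,0,0,0,0],[0,0,0,0,0,0],[0,0,0,0,0,0],[0,0,0,0,0,0]], "jaw": -1}}

```text
clock: 11.68
eef_pos: [484.7, -319.6, 53.8]
tool_rot: [-1.572, 1.135, 1.57]
force: [-0.7, 4.2, 5.8]
width: 62.8
```

Run:
```python
from search import *
s=add();q=np.array(s['qpos']);P,e=fit();import search;search.P=P; print(s['clock'],q.round(2),s['eef_pos'].round(1),s['width'],s['force'].round(1))
im=get_image('wrist');cv2.imwrite('pics/w5.png',im[:,:,::-1])
p0=np.array(s['eef_pos']);R0=R.from_euler('xyz',s['tool_rot'])
# jar frame in tool: mouth dir and mouth point
m=R0.inv().apply([0,0,1]); mp=R0.inv().apply(np.array([485,-296.5,90])-p0); print('mouth in tool',mp.round(1))
for dz in(-110,-90,-70):
  for al in(0,10):
    for r in(150,-150,180,-180):
      Rt=tool(np.radians(dz),np.radians(al))*R.from_rotvec([0,np.radians(r),0])
      mw=Rt.apply(m); tgt=np.array([555,-17,125])-np.array([mw[0],mw[1],0])*25
      g=best(tgt-Rt.apply(mp),Rt,[q,np.array([-.7,1.1,.3,1.8,1.,1.4,-1.])])
      if g: print(dz,al,r,mw.round(2),g[0].round(2),round(g[1],2))
```

```text
11.675 [-0.26  1.15  0.31  2.08  1.48  0.85  1.52] [ 484.7 -319.6   53.8] 62.79953519113864 [-0.7  4.2  5.8]
mouth in tool [-23.1 -36.3  -0.3]
-110 0 150 [-0.28  0.55 -0.78] [-0.76  1.45  0.74  1.34  0.42  1.56 -0.23] 0.38
-110 0 -150 [ 0.57  0.24 -0.79] [-0.69  1.34  0.45  1.44  0.57  1.63 -1.52] 0.31
-110 0 180 [ 0.14  0.4  -0.91] [-0.6   1.32  0.33  1.38  0.67  1.72 -1.05] 0.22
-110 0 -180 [ 0.14  0.4  -0.91] [-0.6   1.32  0.33  1.38  0.67  1.72 -1.05] 0.22
-110 10 150 [-0.24  0.67 -0.7 ] [-0.74  1.34  0.7   1.41  0.38  1.44 -0.24] 0.5
-110 10 -150 [ 0.61  0.36 -0.7 ] [-0.67  1.24  0.42  1.51  0.55  1.51 -1.53] 0.43
-110 10 180 [ 0.2   0.54 -0.82] [-0.57  1.22  0.29  1.45  0.65  1.59 -1.06] 0.35
-110 10 -180 [ 0.2   0.54 -0.82] [-0.57  1.22  0.29  1.45  0.65  1.59 -1.06] 0.35
-90 0 150 [-0.45  0.42 -0.78] [-0.94  1.44  0.79  1.61  0.55  1.18 -0.33] 0.49
-90 0 -150 [ 0.45  0.42 -0.79] [-0.82  1.3   0.45  1.72  0.8   1.34 -1.69] 0.6
-90 0 180 [-0.    0.42 -0.91] [-0.72  1.28  0.34  1.66  0.89  1.45 -1.2 ] 0.49
-90 0 -180 [-0.    0.42 -0.91] [-0.72  1.28  0.34  1.66  0.89  1.45 -1.2 
[... 264 characters left out ...]
   0.57 -0.82] [-0.68  1.17  0.29  1.71  0.89  1.34 -1.19] 0.6
-70 0 150 [-0.57  0.24 -0.78] [-0.76  1.25  0.27  1.87  1.23  1.34 -0.93] 0.56
-70 0 -150 [ 0.28  0.55 -0.79] [-0.87  1.28  0.39  1.99  1.18  1.19 -2.05] 0.44
-70 0 180 [-0.14  0.4  -0.91] [-0.81  1.26  0.32  1.93  1.21  1.28 -1.49] 0.5
-70 0 -180 [-0.14  0.4  -0.91] [-0.81  1.26  0.32  1.93  1.21  1.28 -1.49] 0.5
-70 10 150 [-0.62  0.36 -0.7 ] [-0.7   1.14  0.22  1.92  1.26  1.23 -0.9 ] 0.51
-70 10 -150 [ 0.24  0.67 -0.7 ] [-0.8   1.16  0.33  2.04  1.24  1.1  -2.03] 0.39
-70 10 180 [-0.2   0.54 -0.82] [-0.75  1.14  0.27  1.98  1.25  1.17 -1.46] 0.45
-70 10 -180 [-0.2   0.54 -0.82] [-0.75  1.14  0.27  1.98  1.25  1.17 -1.46] 0.45
```

View pics/w5.png

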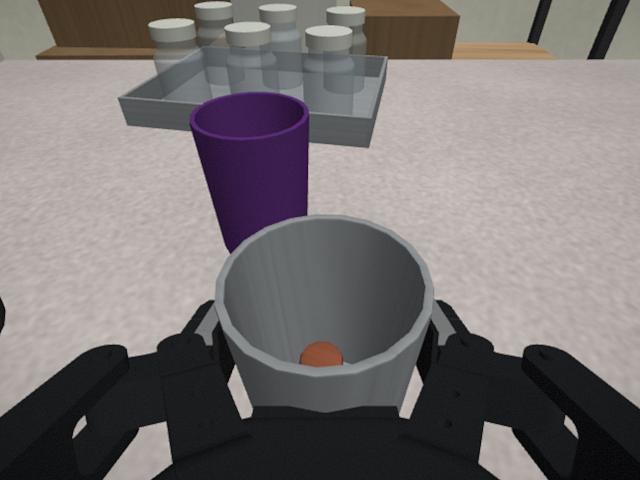

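Jar gripped at 62.8 mm (expected about 63.6), with stones inside. Lifting and carrying upright to above the sieve.

```bash
cat > plan.py <<'E'
from search import *
MP=np.array([-23.1,-36.3,-0.3])  # mouth centre in tool frame
def cur(): 
    s=read_state(); return np.array(s['qpos']),np.array(s['eef_pos']),R.from_euler('xyz',s['tool_rot']),s
E
python3 - <<'E'
from plan import *
q,p,R0,s=cur(); Rt=tool(np.radians(-90),np.radians(25))
w=[np.array([0,0,25.]),np.array([0,0,60.])]+[np.array([0,0,60])+np.array([93,264,30])*i/8 for i in range(1,9)]
show(rows(p,R0,[(p+a,R0) for a in w]))
x,a,b=ik(p+w[-1],Rt,q,fit()[0]);print(x.round(2),a,b)
E
```

```text
[[-0.57, -0.26, 0.0, 0.0, 0.0, 0.0], [-0.79, -0.37, 0.0, 0.0, 0.0, 0.0], [0.26, -0.79, -0.29, 0.0, 0.0, 0.0], [0.27, -0.79, -0.29, 0.0, 0.0, 0.0], [0.26, -0.78, -0.29, 0.0, 0.0, 0.0], [0.26, -0.79, -0.3, 0.0, 0.0, 0.0], [0.27, -0.79, -0.29, 0.0, 0.0, 0.0], [0.26, -0.79, -0.29, 0.0, 0.0, 0.0], [0.26, -0.78, -0.29, 0.0, 0.0, 0.0], [0.26, -0.79, -0.29, 0.0, 0.0, 0.0]]
max [0.79 0.79 0.3  0.   0.   0.  ] n 10
[-0.49  1.01  0.04  1.7   0.95  1.34  1.99] 0.00012839298244999894 0.0003595308228304657
```

>>> {"name": "apply_moves", "arguments": {"targets": [[-0.57,-0.26,0,0,0,0],[-0.79,-0.37,0,0,0,0],[0.26,-0.79,-0.29,0,0,0],[0.27,-0.79,-0.29,0,0,0],[0.26,-0.78,-0.29,0,0,0],[0.26,-0.79,-0.3,0,0,0],[0.27,-0.79,-0.29,0,0,0],[0.26,-0.79,-0.29,0,0,0],[0.26,-0.78,-0.29,0,0,0],[0.26,-0.79,-0.29,0,0,0],[0,0,0,0,0,0]]}}

```text
clock: 13.1
eef_pos: [579.6, -51.3, 141.0]
tool_rot: [-1.574, 1.127, 1.574]
force: [-0.1, -1.3, -3.4]
width: 62.8
```

Run:
```python
from plan import *
s=add();q,p,R0,_=cur(); print(s['clock'],q.round(2),p.round(1),s['width'],s['force'].round(1),'mouth',(p+R0.apply(MP)).round(1))
m0=p+R0.apply(MP); m1=np.array([578,-32,130.])
P,e=fit();print(P.round(1),e)
ang=np.r_[np.linspace(0,84,13)[1:],np.linspace(84,156,14)[1:]]
ps=[];x=q
for a in ang:
    f=min(a/80,1); Rt=tool(np.radians(-90),np.radians(25-17*f))*R.from_rotvec([0,np.radians(a),0])
    M=m0+(m1-m0)*f; ps.append((M-Rt.apply(MP),Rt)); x,d,b=ik(*ps[-1],x,P)
    if d>1 or b>1: print('bad',a,x.round(2),d,b)
print(x.round(2)); show(rows(p,R0,ps))
```

```text
13.1 [-0.56  1.01  0.14  1.7   0.9   1.27  2.03] [579.6 -51.3 141. ] 62.7515619210543 [-0.1 -1.3 -3.4] mouth [579.7 -28.4 177.5]
[338.9 557.5 381.6 350.3 -27.7] 2.29277821962649
[-0.96  1.4   0.89  1.64  0.43  1.05 -0.29]
[[0.06, 0.07, -0.06, 0.03, 0.88, 0.24], [0.06, 0.06, -0.06, -0.03, 0.88, 0.18], [0.06, 0.06, -0.05, -0.06, 0.87, 0.18], [0.07, 0.06, -0.04, -0.08, 0.88, 0.17], [0.05, 0.05, -0.04, -0.09, 0.87, 0.16], [0.06, 0.05, -0.02, -0.12, 0.88, 0.14], [0.05, 0.05, -0.02, -0.13, 0.87, 0.13], [0.04, 0.04, -0.01, -0.15, 0.88, 0.12], [0.04, 0.04, -0.01, -0.16, 0.87, 0.09], [0.02, 0.03, 0.0, -0.17, 0.88, 0.07], [0.02, 0.03, 0.01, -0.18, 0.87, 0.06], [0.01, 0.01, -0.04, -0.08, 0.88, 0.01]]
[[-0.01, 0.0, -0.06, 0.0, 0.69, 0.0], [0.0, 0.0, -0.05, 0.0, 0.69, 0.0], [0.0, 0.0, -0.06, 0.0, 0.69, 0.0], [0.0, 0.0, -0.05, 0.0, 0.7, 0.0], [0.0, 0.0, -0.06, 0.0, 0.69, 0.0], [-0.01, 0.0, -0.06, 0.0, 0.69, 0.0], [0.0, 0.0, -0.05, 0.0, 0.69, 0.0], [0.0, 0.0, -0.06, 0.0, 0.7, 0.0], [0.0, 0.0, -0.05, 0.0, 0.69, 0.0], [0.0, 0.0, -0.06, 0.0, 0.69, 0.0], [-0.01, 0.0, -0.05, 0.0, 0.69, 0.0], [0.0, 0.0, -0.06, 0.0, 0.7, 0.0]]
[[0.0, 0.0, -0.06, 0.0, 0.69, 0.0]]
max [0.07 0.07 0.06 0.18 0.88 0.24] n 25
```

>>> {"name": "apply_moves", "arguments": {"targets": [[0.06,0.07,-0.06,0.03,0.88,0.24],[0.06,0.06,-0.06,-0.03,0.88,0.18],[0.06,0.06,-0.05,-0.06,0.87,0.18],[0.07,0.06,-0.04,-0.08,0.88,0.17],[0.05,0.05,-0.04,-0.09,0.87,0.16],[0.06,0.05,-0.02,-0.12,0.88,0.14],[0.05,0.05,-0.02,-0.13,0.87,0.13],[0.04,0.04,-0.01,-0.15,0.88,0.12],[0.04,0.04,-0.01,-0.16,0.87,0.09],[0.02,0.03,0,-0.17,0.88,0.07],[0.02,0.03,0.01,-0.18,0.87,0.06],[0.01,0.01,-0.04,-0.08,0.88,0.01]]}}

```text
clock: 14.6
eef_pos: [598.7, -72.8, 122.8]
tool_rot: [-3.007, 0.103, 0.008]
force: [0.0, -0.1, -3.5]
width: 62.9
```

>>> {"name": "apply_moves", "arguments": {"targets": [[-0.01,0,-0.06,0,0.69,0],[0,0,-0.05,0,0.69,0],[0,0,-0.06,0,0.69,0],[0,0,-0.05,0,0.7,0],[0,0,-0.06,0,0.69,0],[-0.01,0,-0.06,0,0.69,0],[0,0,-0.05,0,0.69,0],[0,0,-0.06,0,0.7,0],[0,0,-0.05,0,0.69,0],[0,0,-0.06,0,0.69,0],[-0.01,0,-0.05,0,0.69,0],[0,0,-0.06,0,0.7,0]]}}

```text
clock: 16.1
eef_pos: [587.4, -75.7, 146.1]
tool_rot: [-2.874, -1.041, -0.239]
force: [0.3, 0.3, -3.1]
width: 62.7
```

Run:
```python
from plan import *
q,p,R0,s=cur(); print(s['clock'],q.round(2),p.round(1),s['width'],s['force'].round(1),'mouth',(p+R0.apply(MP)).round(1))
T=cv2.resize(get_image('top')[180:340,234:434][:,:,::-1],(400,320),interpolation=cv2.INTER_CUBIC)
S=cv2.resize(get_image('scene')[180:300,220:370][:,:,::-1],(400,320),interpolation=cv2.INTER_CUBIC)
cv2.imwrite('pics/m6.png',np.hstack([T,S]))
```

```text
16.1 [-0.93  1.4   0.84  1.63  0.47  1.07 -0.25] [587.4 -75.7 146.1] 62.67675579889737 [ 0.3  0.3 -3.1] mouth [576.  -37.  131.2]
```

View pics/m6.png

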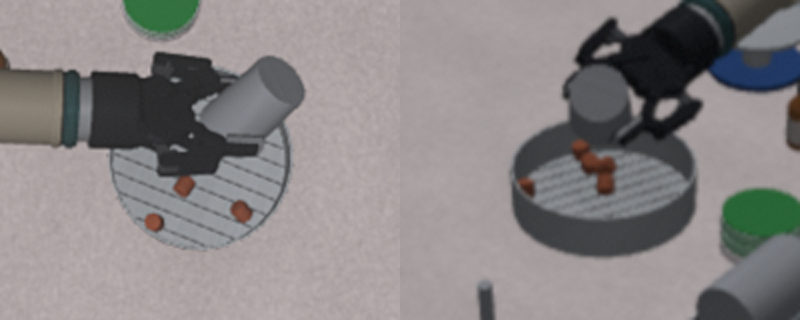

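Scene crop shows five stones inside the sieve (580,147), (590,163), (605,165), (605,185), (527,187). I'll tip a bit farther to be sure, then plan to the stand.

>>> {"name": "apply_moves", "arguments": {"targets": [[0,0,-0.06,0,0.7,0],[0,0,-0.06,0,0.7,0],[0,0,-0.06,0,0.7,0],[0,0,0,0,0,0],[0,0,0.06,0,-0.7,0],[0,0,-0.06,0,0.7,0],[0,0,0,0,0,0]]}}

```text
clock: 17.08
eef_pos: [581.2, -75.7, 150.1]
tool_rot: [-2.605, -1.309, -0.528]
force: [0.6, 0.5, -3.2]
width: 62.8
```

Run:
```python
from plan import *
s=add();q,p,R0,_=cur(); P,e=fit(); import search; search.P=P
print(s['clock'],q.round(2),p.round(1),s['width'],s['force'].round(1),e)
jarb=np.array([-23.1,-36.3,-.3])-90*R.from_euler('xyz',[-1.572,1.135,1.57]).inv().apply([0,0,1]); print('jar base in tool',jarb.round(1))
for dz in(-70,-55,-40):
  Rt=tool(np.radians(dz),np.radians(25)); tgt=np.array([511,319,64+75.])
  g=best(tgt-Rt.apply(jarb),Rt,[np.array([-.8,1,-.3,1.6,1.1,1.45,1.9]),np.array([-.8,1,.2,1.6,1.1,1.45,1.9])]); print(dz,g[0].round(2),round(g[1],2))
  if dz==-55: G=g[0]
n=24
Q=[q+(G-q)*i/n for i in range(1,n+1)]; ps=[fk2(x,P) for x in Q]
for i in range(0,n,3): print(i,ps[i][0].round(0),'mouth',(ps[i][0]+ps[i][1].apply(MP)).round(0),'base',(ps[i][0]+ps[i][1].apply(jarb)).round(0))
show(rows(p,R0,ps))
```

```text
17.075 [-0.96  1.43  0.92  1.65  0.39  1.03 -0.46] [581.2 -75.7 150.1] 62.82459896086788 [ 0.6  0.5 -3.2] 10.22345587243701
jar base in tool [58.5  1.7 -0.3]
-70 [-0.99  1.02 -0.03  1.41  0.82  1.63  2.1 ] 0.31
-55 [-1.04  0.95 -0.05  1.63  0.99  1.45  2.06] 0.49
-40 [-1.07  0.89 -0.06  1.85  1.21  1.3   1.97] 0.58
0 [582. -68. 137.] mouth [573. -29. 121.] base [602. -77. 191.]
3 [573. -29. 126.] mouth [556.   9. 116.] base [615. -37. 167.]
6 [567.  13. 120.] mouth [542.  48. 119.] base [621.  11. 142.]
9 [561.  58. 119.] mouth [533.  90. 129.] base [619.  65. 119.]
12 [555. 106. 124.] mouth [528. 133. 143.] base [608. 122. 104.]
15 [549. 157. 135.] mouth [524. 180. 161.] base [588. 181.  98.]
18 [542. 210. 151.] mouth [521. 230. 183.] base [562. 237. 103.]
21 [532. 264. 174.] mouth [517. 282. 209.] base [532. 288. 121.]
[[-0.35, -0.15, 0.09, 0.07, -1.0, 0.06], [-0.16, -0.29, -0.01, 0.1, -1.0, 0.05], [-0.16, -0.31, 0.01, 0.1, -1.0, 0.03], [-0.14, -0.31, 0.03, 0.12, -0.99, 0.0], [-0.12, -0.33, 0.05, 0.13, -0.99, -0.01], [-0.1, -0.34, 0.07, 0.13, -0.98, -0.05], [-0.08, -0.35, 0.07, 0.13, -0.97, -0.07], [-0.05, -0.36, 0.08, 0.13, -0.97, -0.1], [-0.04, -0.37, 0.09, 0.11, -0.96, -0.12], [-0.01, -0.38, 0.08, 0.1, -0.96, -0.15], [0.01, -0.39, 0.07, 0.09, -0.94, -0.17], [0.03, -0.4, 0.07, 0.06, -0.94, -0.18]]
[[0.05, -0.41, 0.05, 0.03, -0.93, -0.21], [0.06, -0.42, 0.03, 0.01, -0.92, -0.22], [0.06, -0.43, 0.01, -0.02, -0.92, -0.22], [0.08, -0.44, -0.01, -0.06, -0.9, -0.23], [0.07, -0.44, -0.03, -0.08, -0.9, -0.23], [0.08, -0.46, -0.05, -0.12, -0.88, -0.22], [0.06, -0.46, -0.08, -0.15, -0.88, -0.21], [0.06, -0.47, -0.09, -0.18, -0.86, -0.2], [0.03, -0.48, -0.12, -0.21, -0.86, -0.18], [0.02, -0.49, -0.13, -0.23, -0.85, -0.15], [0.0, -0.49, -0.15, -0.26, -0.83, -0.13], [-0.02, -0.5, -0.15, -0.27, -0.83, -0.09]]
max [0.35 0.5  0.15 0.27 1.   0.23] n 24
```

Run:
```python
from plan import *
q,p,R0,s=cur(); P,e=fit()
Rt=tool(np.radians(-55),np.radians(25)); jarb=np.array([58.5,1.7,-.3])
G,_,_=ik(np.array([511,319,139.])-Rt.apply(jarb),Rt,np.array([-1.04,.95,-.05,1.63,.99,1.45,2.06]),P)
n=24; off=p-fk2(q,P)[0]
ps=[]
for i in range(1,n+1):
    a,b=fk2(q+(G-q)*i/n,P); ps.append((a+off*(1-i/n)+[0,0,40*np.sin(np.pi*i/n)**.7],b))
show(rows(p,R0,ps))
```

```text
[[0.05, -0.31, -0.09, 0.07, -1.0, 0.06], [-0.03, -0.31, -0.06, 0.1, -1.0, 0.05], [-0.06, -0.31, -0.04, 0.11, -1.0, 0.03], [-0.06, -0.33, -0.02, 0.11, -0.99, 0.01], [-0.06, -0.34, -0.01, 0.13, -0.99, -0.02], [-0.05, -0.34, 0.02, 0.13, -0.98, -0.05], [-0.05, -0.36, 0.03, 0.13, -0.97, -0.07], [-0.04, -0.37, 0.04, 0.13, -0.97, -0.1], [-0.02, -0.37, 0.05, 0.11, -0.96, -0.12], [0.0, -0.38, 0.06, 0.1, -0.95, -0.15], [0.01, -0.39, 0.07, 0.09, -0.95, -0.17], [0.03, -0.39, 0.06, 0.06, -0.94, -0.18]]
[[0.05, -0.4, 0.06, 0.03, -0.93, -0.21], [0.07, -0.41, 0.06, 0.01, -0.92, -0.21], [0.09, -0.41, 0.04, -0.02, -0.92, -0.23], [0.1, -0.42, 0.03, -0.06, -0.9, -0.23], [0.12, -0.42, 0.01, -0.08, -0.9, -0.23], [0.12, -0.43, -0.01, -0.12, -0.88, -0.22], [0.13, -0.42, -0.03, -0.15, -0.88, -0.21], [0.14, -0.43, -0.06, -0.18, -0.86, -0.2], [0.13, -0.43, -0.07, -0.21, -0.86, -0.17], [0.14, -0.43, -0.1, -0.23, -0.85, -0.16], [0.13, -0.43, -0.12, -0.26, -0.83, -0.13], [0.2, -0.39, -0.14, -0.27, -0.83, -0.09]]
max [0.2  0.43 0.14 0.27 1.   0.23] n 24
```

>>> {"name": "apply_moves", "arguments": {"targets": [[0.05,-0.31,-0.09,0.07,-1.0,0.06],[-0.03,-0.31,-0.06,0.1,-1.0,0.05],[-0.06,-0.31,-0.04,0.11,-1.0,0.03],[-0.06,-0.33,-0.02,0.11,-0.99,0.01],[-0.06,-0.34,-0.01,0.13,-0.99,-0.02],[-0.05,-0.34,0.02,0.13,-0.98,-0.05],[-0.05,-0.36,0.03,0.13,-0.97,-0.07],[-0.04,-0.37,0.04,0.13,-0.97,-0.1],[-0.02,-0.37,0.05,0.11,-0.96,-0.12],[0,-0.38,0.06,0.1,-0.95,-0.15],[0.01,-0.39,0.07,0.09,-0.95,-0.17],[0.03,-0.39,0.06,0.06,-0.94,-0.18]]}}

```text
clock: 18.58
eef_pos: [555.7, 92.4, 166.8]
tool_rot: [-2.857, 0.241, 0.262]
force: [-0.2, 0.3, -2.2]
width: 62.6
```

>>> {"name": "apply_moves", "arguments": {"targets": [[0.05,-0.4,0.06,0.03,-0.93,-0.21],[0.07,-0.41,0.06,0.01,-0.92,-0.21],[0.09,-0.41,0.04,-0.02,-0.92,-0.23],[0.1,-0.42,0.03,-0.06,-0.9,-0.23],[0.12,-0.42,0.01,-0.08,-0.9,-0.23],[0.12,-0.43,-0.01,-0.12,-0.88,-0.22],[0.13,-0.42,-0.03,-0.15,-0.88,-0.21],[0.14,-0.43,-0.06,-0.18,-0.86,-0.2],[0.13,-0.43,-0.07,-0.21,-0.86,-0.17],[0.14,-0.43,-0.1,-0.23,-0.85,-0.16],[0.13,-0.43,-0.12,-0.26,-0.83,-0.13]]}}

```text
clock: 19.95
eef_pos: [528.7, 282.1, 193.5]
tool_rot: [-1.777, 1.138, 1.915]
force: [0.8, 0.8, -2.8]
width: 62.6
```

```bash
cat > chk.py <<'E'
from plan import *
q,p,R0,s=cur(); J=np.array([58.5,1.7,-.3])
print(s['clock'],q.round(2),p.round(1),s['width'],s['force'].round(1),'base',(p+R0.apply(J)).round(1))
Rt=tool(np.radians(-55),np.radians(25)); print('turn to upright (units)',(np.degrees((R0.inv()*Rt).as_rotvec())/8).round(2))
E
python3 chk.py
python3 - <<'E'
from plan import *
import pickle
c=calibration('wrist');W=get_image('wrist');pickle.dump(c,open('c7.pkl','wb'))
t=get_image('top')[187:337,90:290];sc=get_image('scene')[130:280,220:420]
f=lambda im,w,h:cv2.resize(im[:,:,::-1],(w,h),interpolation=cv2.INTER_CUBIC)
cv2.imwrite('pics/m7.png',np.hstack([f(W,400,300),np.vstack([f(t,400,300),f(sc,400,300)])[0:300]]) if 0 else np.vstack([np.hstack([f(W,400,300),f(t,400,300)]),np.hstack([f(sc,400,300),np.zeros((300,400,3),np.uint8)])]))
E
```

```text
19.95 [-1.06  0.95  0.03  1.64  0.95  1.42  1.98] [528.7 282.1 193.5] 62.556958477444525 [ 0.8  0.8 -2.8] base [521.5 304.  139.7]
turn to upright (units) [-0.26 -0.8  -0.11]
```

View pics/m7.png

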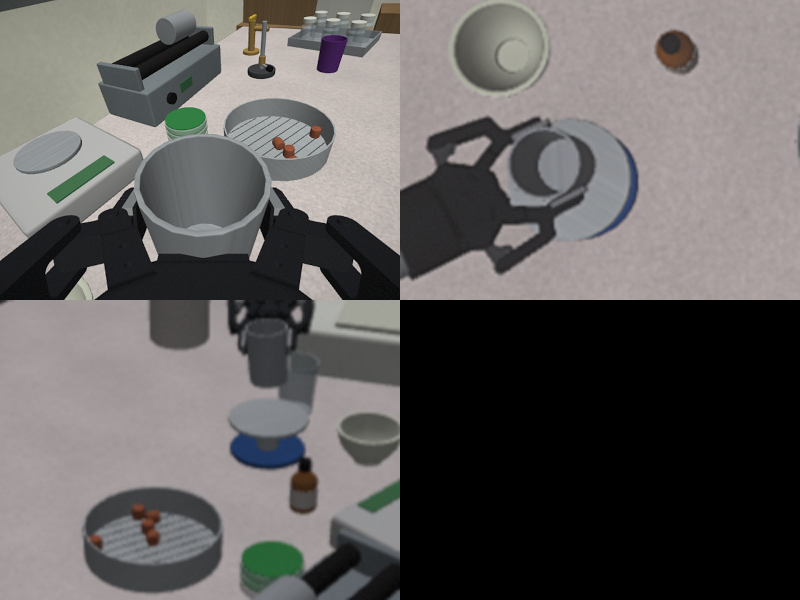

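Wrist view: jar empty (floor visible at (203,230)); scene crop shows all five stones in the sieve around (140,525). Now I'll refine the platform's height and centre against the picture edges.

Run:
```python
from plan import *
bs=np.array([204,265.6])-proj('scene',(485,-296.5,90)); bt=np.array([470.6,293.8])-proj('top',(485,-296.5,90))
print('bias scene',bs,'top',bt)
bs2=np.array([273.6,298])-proj('scene',(653,-214,20)); print(bs2)
t=np.linspace(0,6.28,200)
for z in(60,64,68,72,76,80,85):
    c=at_z('top',174.8-bt[0],276.8-bt[1],z)
    pr=np.array([np.array(proj('scene',(c[0]+65*np.cos(a),c[1]+65*np.sin(a),z)))+bs for a in t])
    pt=np.array([proj('top',(c[0]+65*np.cos(a),c[1]+65*np.sin(a),z)) for a in t])
    print(z,c,'L R T B',pr[:,0].min().round(1),pr[:,0].max().round(1),pr[:,1].min().round(1),pr[:,1].max().round(1),'top width',np.ptp(pt,axis=0).round(1))
print('measured 334.2 374.7 180.3; top 61.2')
```

```text
bias scene [1.48840842 0.0229476 ] top [1.78826049 2.16516806]
[0.73506901 0.60452405]
60 [512.4 321.3  60. ] L R T B 335.0 375.3 180.5 200.0 top width [61.6 61.4]
64 [512.1 320.3  64. ] L R T B 334.8 375.1 179.5 199.0 top width [61.8 61.6]
68 [511.9 319.2  68. ] L R T B 334.5 374.9 178.5 198.0 top width [62.1 61.8]
72 [511.6 318.2  72. ] L R T B 334.3 374.7 177.5 197.0 top width [62.3 62. ]
76 [511.4 317.2  76. ] L R T B 334.1 374.5 176.5 196.0 top width [62.5 62.3]
80 [511.1 316.1  80. ] L R T B 333.8 374.3 175.5 194.9 top width [62.7 62.5]
85 [510.8 314.8  85. ] L R T B 333.5 374.1 174.3 193.7 top width [63.  62.8]
measured 334.2 374.7 180.3; top 61.2
```

Run:
```python
from plan import *
q,p,R0,s=cur(); J=np.array([58.5,1.7,-.3]); Rt=tool(np.radians(-55),np.radians(25))
b0=p+R0.apply(J)
from scipy.spatial.transform import Slerp
S=Slerp([0,1],R.concatenate([R0,Rt])); ps=[]
for f,z in((.5,138),(1,136),(1,112),(1,92)):
    b=np.array([*(b0[:2]+(np.array([512,320])-b0[:2])*f),z]); r=S(f); ps.append((b-r.apply(J),r))
show(rows(p,R0,ps)); print('down in tool',(Rt.inv().apply([0,0,-1])).round(3))
```

```text
[[0.13, -0.18, -0.08, -0.13, -0.42, -0.05], [0.14, -0.18, -0.09, -0.13, -0.42, -0.06], [0.54, 0.26, 0.0, 0.0, 0.0, 0.0], [0.46, 0.21, 0.0, 0.0, 0.0, 0.0]]
max [0.54 0.26 0.09 0.13 0.42 0.06] n 4
down in tool [0.906 0.423 0.   ]
```

>>> {"name": "apply_moves", "arguments": {"targets": [[0.13,-0.18,-0.08,-0.13,-0.42,-0.05],[0.14,-0.18,-0.09,-0.13,-0.42,-0.06],[0.54,0.26,0,0,0,0],[0.46,0.21,0,0,0,0],[0,0,0,0,0,0],[0,0,0,0,0,0]]}}

```text
clock: 20.85
eef_pos: [525.3, 300.1, 145.4]
tool_rot: [-1.57, 1.136, 2.181]
force: [0.4, 0.2, -2.7]
width: 62.6
```

```bash
python3 chk.py
```

```text
20.85 [-1.07  1.02  0.01  1.63  0.97  1.38  2.02] [525.3 300.1 145.4] 62.6314103186984 [ 0.4  0.2 -2.7] base [512.3 319.2  91.6]
turn to upright (units) [-0.01 -0.   -0.01]
```

>>> {"name": "apply_moves", "arguments": {"targets": [[0.09,0.042,0,0,0,0],[0.09,0.042,0,0,0,0],[0.09,0.042,0,0,0,0],[0.07,0.032,0,0,0,0],[0.05,0.023,0,0,0,0],[0.05,0.023,0,0,0,0],[0,0,0,0,0,0]]}}

```text
clock: 21.72
eef_pos: [525.0, 300.6, 125.9]
tool_rot: [-1.57, 1.134, 2.181]
force: [0.3, -0.9, -3.2]
width: 62.6
```

>>> {"name": "apply_moves", "arguments": {"targets": [[0.04,0.019,0,0,0,0],[0.04,0.019,0,0,0,0],[0.04,0.019,0,0,0,0],[0,0,0,0,0,0]]}}

```text
clock: 22.22
eef_pos: [525.0, 300.6, 120.5]
tool_rot: [-1.57, 1.134, 2.181]
force: [-0.4, -0.0, -3.6]
width: 63.0
```

Base is at about 67 mm with no contact yet. Continuing in about 1 mm steps.

>>> {"name": "apply_moves", "arguments": {"targets": [[0.025,0.012,0,0,0,0],[0.025,0.012,0,0,0,0],[0,0,0,0,0,0]]}}

```text
clock: 22.6
eef_pos: [525.0, 300.6, 118.4]
tool_rot: [-1.57, 1.134, 2.181]
force: [0.2, 0.1, -2.6]
width: 62.3
```

>>> {"name": "apply_moves", "arguments": {"targets": [[0.025,0.012,0,0,0,0],[0.025,0.012,0,0,0,0],[0,0,0,0,0,0]]}}

```text
clock: 22.98
eef_pos: [525.2, 300.3, 118.2]
tool_rot: [-1.573, 1.137, 2.178]
force: [-3.9, 1.7, 6.0]
width: 62.9
```

```bash
python3 chk.py
```

```text
22.975 [-1.07  1.06  0.01  1.62  0.98  1.36  1.99] [525.2 300.3 118.2] 62.88199242047858 [-3.9  1.7  6. ] base [512.3 319.3  64.4]
turn to upright (units) [-0.01 -0.01 -0.02]
```

Contact felt: force went from −2.6 to +6 N with the base at 64.4 mm. I'll relax the push slightly, release and withdraw along the fingers.

>>> {"name": "apply_moves", "arguments": {"targets": [[-0.015,-0.007,0,0,0,0],[0,0,0,0,0,0],[0,0,0,0,0,0]]}}

```text
clock: 23.35
eef_pos: [525.2, 300.3, 118.1]
tool_rot: [-1.572, 1.136, 2.179]
force: [-2.7, 0.5, 5.3]
width: 62.5
```

>>> {"name": "apply_moves", "arguments": {"targets": [[0,0,0,0,0,0],[0,0,0,0,0,0],[0,0,0,0,0,0],[0,0,0,0,0,0],[0,0,0,0,0,0],[0,0,0,0,0,0]], "jaw": 1}}

```text
clock: 24.1
eef_pos: [525.1, 300.6, 116.9]
tool_rot: [-1.571, 1.134, 2.181]
force: [1.1, 0.1, -0.3]
width: 85.7
```

>>> {"name": "apply_moves", "arguments": {"targets": [[0,-0.15,0,0,0,0],[0,-0.3,0,0,0,0],[0,-0.5,0,0,0,0],[0,-0.7,0,0,0,0],[0,-0.8,0,0,0,0],[0,-0.8,0,0,0,0],[-0.4,-0.5,0,0,0,0],[-0.5,0,0,0,0,0],[0,0,0,0,0,0]]}}

```text
clock: 25.22
eef_pos: [457.8, 397.8, 215.7]
tool_rot: [-1.579, 1.135, 2.17]
force: [0.1, -0.5, -0.2]
width: 85.5
```

```bash
python3 chk.py
python3 - <<'E'
from plan import *
W=get_image('wrist');t=get_image('top')[187:337,90:290];sc=get_image('scene')[130:280,220:420]; t2=get_image('top')[180:330,240:440]
f=lambda im,w,h:cv2.resize(im[:,:,::-1],(w,h),interpolation=cv2.INTER_CUBIC)
cv2.imwrite('pics/m8.png',np.vstack([np.hstack([f(W,400,300),f(t,400,300)]),np.hstack([f(sc,400,300),f(t2,400,300)])]))
E
```

```text
25.225 [-1.19  0.97 -0.04  1.45  0.86  1.61  2.12] [457.8 397.8 215.7] 85.47580985862274 [ 0.1 -0.5 -0.2] base [445.  417.1 161.9]
turn to upright (units) [-0.02 -0.03 -0.01]
```

View pics/m8.png

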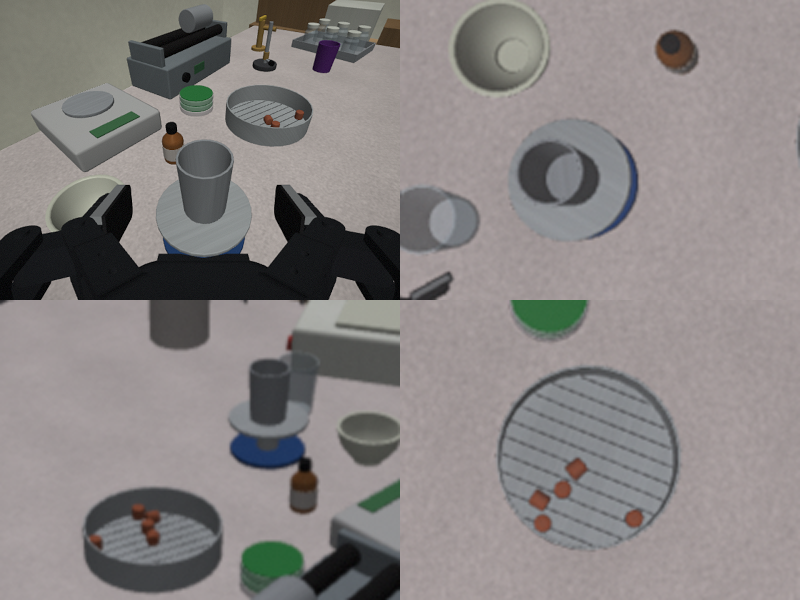

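Run:
```python
from plan import *
t=np.linspace(0,6.28,100); b=np.array([1.79,2.17])
for n,r,z in(('rim outer',33,154.4),('rim inner',30,154.4),('floor',26.2,69.4),('platform',65,64.4)):
    pr=np.array([(np.array(proj('top',(512+r*np.cos(a),320+r*np.sin(a),z)))+b-[90,187])*2+[400,0] for a in t]); print(n,pr.min(0).round(0),pr.max(0).round(0))
g=cv2.resize(cv2.imread('pics/m8.png')[110:250,500:650],(750,700),interpolation=cv2.INTER_CUBIC); cv2.imwrite('pics/z.png',g)
```

```text
rim outer [512. 139.] [580. 207.]
rim inner [515. 142.] [577. 204.]
floor [543. 155.] [594. 204.]
platform [508. 119.] [632. 242.]
```

View pics/z.png

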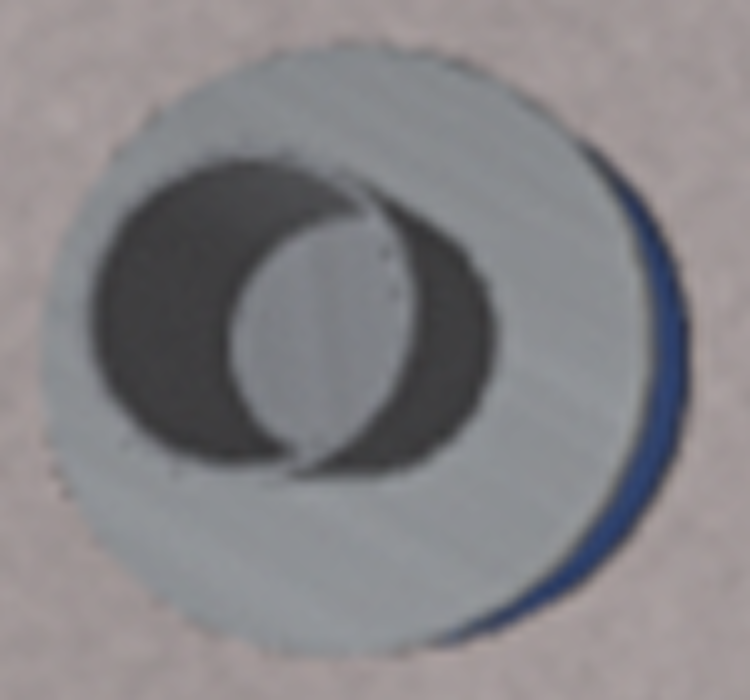

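The enlarged crop puts the jar's base centre at about 571 px across and the platform's centre at 569.5. That is about 2–4 mm off centre, with the jar upright and empty. All five stones are in the sieve and the gripper is clear, so I'm handing in.

```bash
python3 -c "
from cell import *
s=read_state();print(s['clock'],s['force'].round(1));print(finish_job())"
```

```text
25.425 [ 0.2  0.  -0.4]
the job is handed in; nothing more can be done
None
```

The job is done and handed in at 25.4 s, well inside the 72 s limit. All five stones are in the sieve, and the empty jar stands upright on the stand's platform.

I put the loose stone in the sieve first. Then I gripped the jar from the side, tipped its four stones out over the sieve, and set the jar down on the platform. The jar touched down at about 64 mm (about 9 N), I eased off, then opened the gripper and backed away.

**Last checks:**
- **Stones and jar:** the top and scene pictures both show five stones in the sieve. The wrist picture taken before lowering showed the jar's inside empty.
- **Centring:** the jar's base is about 2–4 mm from the platform's centre. The position predicted from the arm's reading differed from the picture by 3–5 mm, which is close to the camera error.
- **Bystanders:** in the crops I viewed, the flask, mortar, dishes, beaker and purple jar look unmoved, and the tool touched nothing at hand-in.

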